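Teach the drilling mill its tool and its workpiece by pointing

TASK

Teach the small drilling mill its next job by pointing: hold the fingertips about 2 cm above the tip of the drill in its spindle for two seconds, then about 2 cm above the middle of the six-sided blank on the round plate for two seconds, without touching either. Then press the larger of the two buttons on the control box all the way down, let it come up again and draw back. Grip and lift nothing, do not press the smaller button, and do not touch or shift the machine, the round plate, the blanks or the loose tools lying about.

Things in the scene. Friction and masses are not known exactly. Their poses are not given: they have to be found in the camera images.
- drill_tip (a point): The point of the copper-coloured twist drill, 8 mm in diameter, that sticks 56 mm out of the mill's spindle. The drill lies level with its axis 120 mm above the table, so its upper side is at 124 mm; this point is on the axis at the very tip.
- mill: The fixed black desktop mill with a horizontal spindle. Origin on the table under the drill's tip; its y axis runs back along the drill into the machine, z up. Behind the tip: drill to 56 mm, a 22 mm collar to 70 mm, a spindle nose 48 mm across (top at 144 mm) to 138 mm, then the machine, 160 mm high and up to 150 mm wide, to 440 mm.
- hex_top (a point): The middle of the top face of the six-sided blank (50 mm above its own foot, 100 mm above the table).
- hex_blank: The six-sided brass blank, a plain hexagonal prism 36 mm across corners and 50 mm tall, standing loose on the round plate. Origin at the centre of its underside, z up.
- square_blank: A square brass blank, 32 x 32 x 46 mm tall, standing loose on the round plate; to be left alone. Origin at the centre of its underside.
- round_blank: A round stepped brass blank, 36 mm in diameter below and 22 mm above, 48 mm tall, standing loose on the round plate; to be left alone. Origin at the centre of its underside.
- turntable: The fixed rotary table: black base 208 mm across, drilled aluminium plate 190 mm across with its top at 50 mm; a motor 42 mm tall reaches 169 mm from the centre along its +x. Origin on the table under the plate's centre. A strap clamp with an upright stud (top at 100 mm) is fixed 66 mm from the centre on +x. The blanks stand 60 mm from the centre on +y, -y and -x, in any order.
- control_box: The fixed grey control box, 100 mm (its x) x 160 mm (its y) x 50 mm high. Origin at the centre of its underside. The two black push buttons stand on its top, 40 mm either side of the middle along its y; either may be on either side. The box may be touched while pressing.
- big_button_top (a point): The middle of the upper face of the larger button's cap (40 mm in diameter). It is pressed straight down.
- big_button (a joint): How far the larger button is pressed: 0 when up, 0.006 m fully down; a spring pushes it back up, and holding it fully down takes about 5 N.
- small_button_top (a point): The middle of the upper face of the smaller button's cap (20 mm in diameter); not to be pressed.
- small_button (a joint): How far the smaller button is pressed: 0 when up, 0.006 m fully down.
- spare_drill: A loose spare twist drill lying flat on the table, 95 mm long, 8 mm in diameter; a bystander. Origin near its middle, on the table.
- hex_key: A loose L-shaped hex key lying flat on the table, 90 x 28 mm, 6 mm thick; a bystander. Origin at the middle of the long leg.
- parallel: A loose steel parallel bar, 120 x 10 x 22 mm high; a bystander. Origin at the centre of its underside.
- tee_nut: A loose dark T-shaped slot nut, 28 x 28 x 16 mm high; a bystander. Origin at the centre of its underside.
- collet: A loose steel collet standing on its small end, 26 mm in diameter, 34 mm tall; a bystander. Origin at the centre of its underside.
- wrench: A loose steel open-ended wrench lying flat, 150 mm long; a bystander. Origin under its middle.
There are look-alikes about, which are no part of the job. What is shaped like the hex_blank but blue or pink is not meant.

How it is judged:
By the outcome, as a careful person would: the job done as asked, in the order asked, and still so for the second after the job is handed in, with the robot touching nothing.
It also fails if it takes over 51 s, if anything falls off the work surface, if the arm or the gripper's body presses on something with over 40 N, if the wrist force passes 120 N, or if a joint passes its speed limit or range.

ROBOT

A 6-joint arm with a two-finger parallel gripper is mounted at the origin on the work surface. World frame = base frame: x ahead of the robot, y to its left, z up, the work surface at z = 0. Lengths are in m, angles in rad, forces in N, time in s.
With the tool pointing down it reaches from about 0.325 to 0.85 m from the base axis. Payload 4.4 kg.
Tool frame: the origin (TCP) lies midway between the tips of the shut fingers; the grasp point (between the pads) lies 19 mm behind it; z points along the fingers, y is the direction in which the jaws open and shut (so a half turn about z gives the same grasp; the last joint's range is limited). The gripper opens to 94 mm and grips with 3 to 60 N. Pads are 16 mm wide; open, the fingers measure 119 mm over their backs; the gripper's body (75 mm by 177 mm) begins 78 mm behind the grasp point.
Start: joints at [-1.427, 0.207, 1.542, -0, 1.393, -0.15], TCP at [0.167, -0.55, 0.205] pointing down, gripper open.
Joint ranges: [-2.73, 2.73], [-0.86, 2.22], [0.23, 2.46], [-1.11, 4.25], [0.08, 2.63], [-2.82, 2.82]. Speed limits (rad/s): [2.79, 2.79, 3.14, 3.14, 3.14, 3.14].

INTERFACE

Orientations are given as a rotation vector (axis times angle).
In Python, from cell import status, eyes, hand_in gives the robot as it stands.
- The arm moves only by the tool step_arm, never from a script. Its arguments are lists of equal length, an entry for each row: "linear": the shift along the tool's x, y, z normalised to -1 to 1, where 1 is 6 cm, a list of three; "dr": the turn, a rotation vector about the tool's x, y, z normalised to -1 to 1, where 1 is 5 degrees, a list of three; "jaw": the closure, from 0 (fully open) to 1 (shut). In form: {"linear": [[tx, ty, tz], ...], "dr": [[ax, ay, az], ...], "jaw": [jaw, ...]}. A call has 1 to 20 rows; each row shifts and turns the commanded pose from where the row before left it, along the tool's axes as they then stand; what a row does not reach is not made up. A row lasts 1/8 s, in which the tool goes at most 62.5 mm and 10.7 degrees, less where a joint would pass 70% of its speed; a pose out of reach is approached as far as the arm can. A call with a number of a shift or a turn outside -1 to 1 is refused whole. A call with a gripper value outside its range is refused whole. The fingers move at their own pace and stop on an object; "squeeze" is the grip in N (left out, the last holds). Time passes only in rows, so rows that do not move let the fingers close. It gives the time, the measured TCP pose, the force and the opening at its end, in the units of the state.
- status.state(): the state, without advancing time (a new reading comes with each control period).
- eyes.camera(name): name is "scene" or "top" or "wrist"; returns the picture (420x560x3 uint8, red, green, blue); there is no depth.
- eyes.calibration(name): a dict with "fx", "fy", "cx", "cy" (pixels), "D" ([k1, k2, p1, p2, k3] as OpenCV has them; the pictures are not rectified), "camera_from_world" (4x4, takes a point from world to camera coordinates). Camera axes: x right, y up, looking along -z (the intrinsics and any distortion apply to the point x, -y, -z); pixel columns grow to the right and rows downward; lengths in m; the calibration is good to about 2 mm. A picture is of the moment at which its call begins: read the wrist's pose just before it. calibration takes no time and is no camera call; for the wrist camera it gives the pose at the moment of the call.
- hand_in(): hands the job in, once; it reports no verdict.
The state is a dict: "time_s": time; "joint_pos": joint angles; "qd": joint speeds; "tau": joint torques, N m; "position": TCP position; "orientation": TCP orientation; "ft_force": force on the tool from outside, world axes, zero at the start; "torque": the same for the moment, N m; "finger_gap": finger opening in m.
Only numpy, scipy, OpenCV 4.12 (cv2) and the standard library are available. Lean on these libraries where they do the work, as an engineer would, in place of code of your own. Each camera call takes 0.05 s, during which the arm holds its last target.

## Working session

There is one attempt and no reset: what is moved stays moved. The work goes in short steps, Python scripts to look and compute and a tool call to move; the robot and the scene stay as the last step left them, time stands still between calls to the robot, and variables do not carry over. Pictures are saved under pics/ and viewed, and the job is handed in when it is done.

Besides the shell and the picture viewer there is one more tool, called after "Call:" as a command line: name --argument value ..., lists and objects as JSON in quotes. step_arm: Moves the arm, as the interface text tells. Its arguments: {"type":"object","properties":{"linear":{"type":"array"},"dr":{"type":"array"},"jaw":{"type":"array"},"squeeze":{"type":"number"}},"required":["linear","dr","jaw"]}

```bash
mkdir -p pics; ls; python3 - <<'E'
from cell import status, eyes
import cv2
print(status.state())
for n in ["scene","top"]:
    im=eyes.camera(n); cv2.imwrite(f"pics/{n}0.png",cv2.cvtColor(im,cv2.COLOR_RGB2BGR))
    print(n,eyes.calibration(n))
E
```

```text
pics
{'time_s': 0.0, 'joint_pos': array([-1.42652157e+00,  2.07440040e-01,  1.54294159e+00, -4.13490800e-05,
        1.39350891e+00, -1.50512674e-01]), 'qd': array([ 5.66008996e-04, -5.40992479e-05,  3.22814738e-04, -1.09383806e-03,
        4.47894707e-04,  3.43434837e-04]), 'tau': array([-1.80114635e-03, -3.70887959e+01, -2.81417030e+01,  6.96040154e-02,
        3.61620728e-02, -1.56649203e-04]), 'position': array([ 0.1669089 , -0.54939198,  0.20428532]), 'orientation': array([-3.10525421e+00, -4.61050116e-01,  5.26230361e-05]), 'ft_force': array([-0.11389984, -0.09903711,  0.08631423]), 'torque': array([ 0.01572902, -0.01542977, -0.02827111]), 'finger_gap': 0.0942635170645229}
scene {'fx': 483.0658065858974, 'fy': 483.0658065858974, 'cx': 280.41085116312536, 'cy': 203.9157229955168, 'D': array([-0.06905304,  0.        ,  0.        ,  0.        ,  0.        ]), 'camera_from_world': array([[ 0.72120829,  0.69268928, -0.00633702, -0.33871382],
       [-0.50747029,  0.53454628,  0.67582112,  0.23813172],
       [ 0.47152148, -0.48419194,  0.73703844, -1.45829682],
       [ 0.        ,  0.        ,  0.        ,  1.        ]])}
top {'fx': 502.1557616284361, 'fy': 502.1557616284361, 'cx': 285.2177056972332, 'cy': 214.92904721062578, 'D': array([-0.05131372,  0.        ,  0.        ,  0.        ,  0.        ]), 'camera_from_world': array([[ 0.11281093, -0.99361417,  0.00214036, -0.10660812],
       [ 0.96984132,  0.11057975,  0.2172094 , -0.54499402],
       [-0.21605902, -0.02242778,  0.97612268, -1.01053687],
       [ 0.        ,  0.        ,  0.        ,  1.        ]])}
```

View pics/scene0.png

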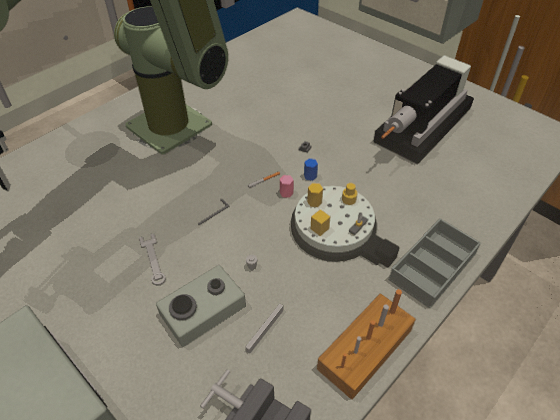

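View pics/top0.png

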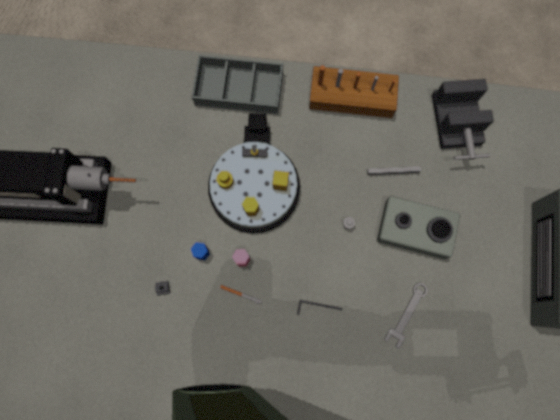

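The scene view shows the drill tip near (385,135). On the plate the brass blanks are at (315,195), probably the hexagon, (320,222), square, and (350,193), stepped round. The blue (311,170) and pink (287,187) ones are look-alikes on the table. The larger button is near (182,306) and the smaller near (216,286). I'll enlarge these to confirm.

```bash
python3 - <<'E'
import cv2, numpy as np
s=cv2.imread("pics/scene0.png");t=cv2.imread("pics/top0.png")
def c(im,x,y,w,h,k): return cv2.resize(im[y:y+h,x:x+w],(w*k,h*k),interpolation=cv2.INTER_CUBIC)
cv2.imwrite("pics/c1.png",np.vstack([np.hstack([c(s,280,160,100,75,4),c(t,200,135,100,75,4)]),np.hstack([c(s,370,95,100,75,4),c(t,80,145,100,75,4)])]))
cv2.imwrite("pics/c2.png",np.hstack([c(s,150,265,100,80,4),c(t,370,190,100,80,4)]))
E
```

```text
(no output)
```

View pics/c1.png

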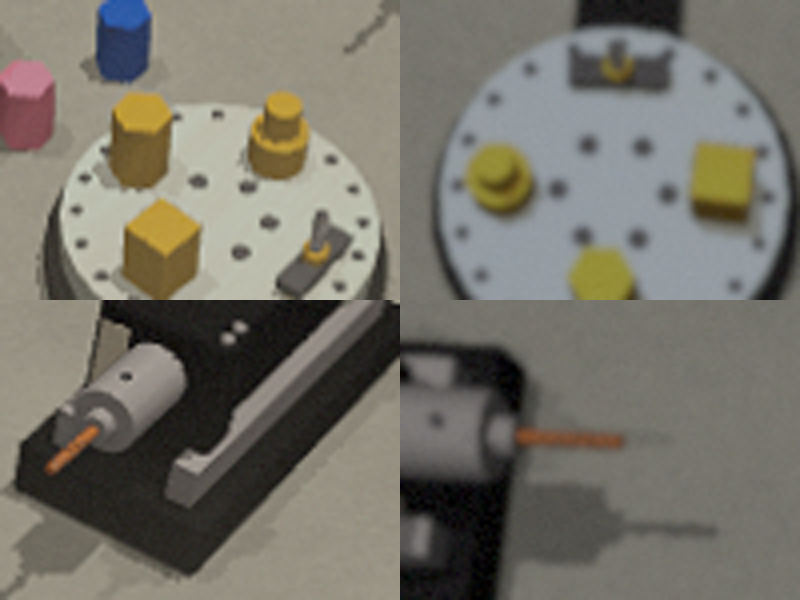

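View pics/c2.png

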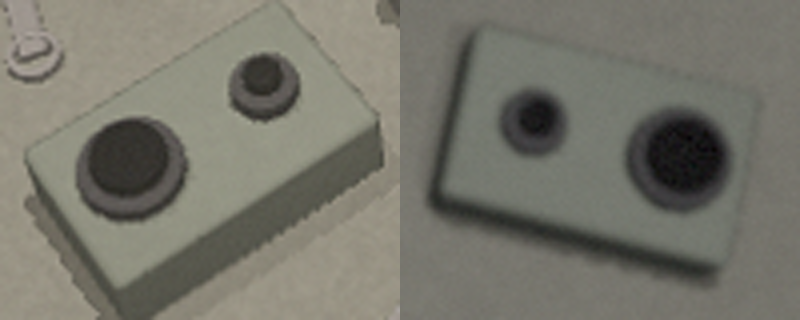

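```bash
python3 - <<'E'
import cv2, numpy as np
t=cv2.imread("pics/top0.png")
def c(im,x,y,w,h,k): return cv2.resize(im[y:y+h,x:x+w],(w*k,h*k),interpolation=cv2.INTER_CUBIC)
cv2.imwrite("pics/c3.png",np.hstack([c(t,235,190,35,30,10),c(t,425,213,35,30,10)]))
E
cat > h.py <<'E'
import cv2, numpy as np
from cell import eyes
from scipy.optimize import least_squares
F=np.diag([1,-1,-1.])
def proj(n,P,c=None):
    c=c or eyes.calibration(n); T=c["camera_from_world"]
    R=F@T[:3,:3]; t=F@T[:3,3]
    K=np.array([[c["fx"],0,c["cx"]],[0,c["fy"],c["cy"]],[0,0,1]])
    return cv2.projectPoints(np.array(P,float).reshape(-1,3),cv2.Rodrigues(R)[0],t,K,np.array(c["D"]))[0].reshape(-1,2)
def tri(obs,z=None):
    f=lambda p: np.concatenate([(proj(n,p if z is None else [p[0],p[1],z])-np.array(uv)).ravel() for n,uv in obs])
    r=least_squares(f,[.5,0,.1] if z is None else [.5,0]); return r.x.round(4), r.fun.round(2)
E
```

```text
(no output)
```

View pics/c3.png

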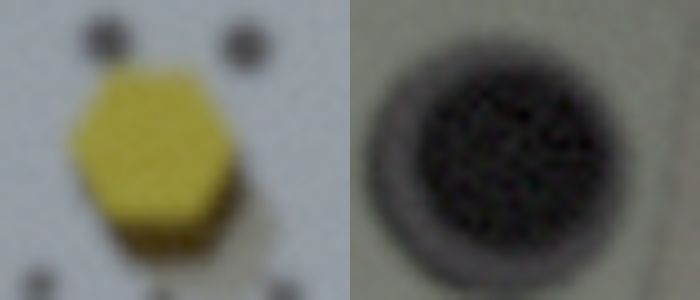

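```bash
python3 - <<'E'
from h import *
o=dict(drill=([("scene",(382.2,137.3)),("top",(135.2,179.7))],.12),
hexb=([("scene",(315.2,188)),("top",(249.85,203.85))],.1),
big=([("scene",(181.6,303.9)),("top",(440.95,228))],None),
small=([("scene",(215.2,283.2)),("top",(403.6,219.7))],None),
square=([("scene",(320,217.0)),("top",(280.5,179.5))],.096),
rnd=([("scene",(350.5,186.5)),("top",(224,179))],.098),
collar=([("scene",(394.5,125)),("top",(112,178.8))],None))
for k,(ob,z) in o.items():
    print(k,tri(ob),tri(ob,z) if z else "")
E
```

```text
drill (array([0.5773, 0.2662, 0.1226]), array([ 0.81, -0.29,  0.44,  0.53])) (array([0.5773, 0.2674]), array([0.94, 0.3 , 0.25, 0.81]))
hexb (array([0.5587, 0.0287, 0.1004]), array([ 0.73, -0.18,  0.45,  0.48])) (array([0.5587, 0.0288]), array([ 0.75, -0.08,  0.41,  0.53]))
big (array([ 0.5596, -0.3761,  0.0694]), array([ 0.84, -0.07,  0.68,  0.55])) 
small (array([ 0.5694, -0.2962,  0.0668]), array([ 0.65, -0.08,  0.5 ,  0.43])) 
square (array([ 0.6207, -0.0271,  0.0919]), array([ 0.3 , -0.07,  0.2 ,  0.21])) (array([ 0.6208, -0.028 ]), array([ 0.14, -1.02,  0.65, -0.34]))
rnd (array([0.6098, 0.0927, 0.0926]), array([-0.86,  0.25, -0.53, -0.59])) (array([0.6097, 0.091 ]), array([-1.09, -0.98, -0.02, -1.24]))
collar (array([0.5742, 0.3138, 0.131 ]), array([-1.25,  0.48, -0.66, -0.82]))
```

The hexagon is confirmed: crisp six-sided top at scene (315,188), top (250,204), on the plate, brass. The larger button is at scene (182,304), top (441,228). The estimates agree within about 2 mm. I'll shut the jaws and travel high to the drill tip.

Call:
step_arm --linear '[[0.2,-0.2,0],[0.52,-0.55,0],[0.52,-0.55,0],[0.52,-0.55,0],[0.52,-0.55,0],[0.52,-0.55,0],[0.52,-0.55,0],[0.52,-0.55,0],[0.52,-0.55,0],[0.52,-0.55,0],[0.52,-0.55,0],[0.52,-0.55,0],[0.52,-0.55,0],[0.52,-0.55,0],[0.52,-0.55,0],[0.52,-0.55,0],[0.52,-0.55,0],[0.52,-0.55,0],[0.4,-0.4,0],[0.2,-0.2,0]]' --dr '[[0,0,0],[0,0,0],[0,0,0],[0,0,0],[0,0,0],[0,0,0],[0,0,0],[0,0,0],[0,0,0],[0,0,0],[0,0,0],[0,0,0],[0,0,0],[0,0,0],[0,0,0],[0,0,0],[0,0,0],[0,0,0],[0,0,0],[0,0,0]]' --jaw '[1,1,1,1,1,1,1,1,1,1,1,1,1,1,1,1,1,1,1,1]'

```text
time_s: 2.6
position: [0.5429, 0.2025, 0.2051]
orientation: [-3.107, -0.465, 0.002]
ft_force: [0.0, 0.0, -0.0]
finger_gap: 0.0004
```

```bash
cat >> h.py <<'E'
from cell import status
from scipy.spatial.transform import Rotation as Ro
def d(target):
    s=status.state(); R=Ro.from_rotvec(s["orientation"]).as_matrix()
    print(s["time_s"],s["position"].round(4),"tool z",R[:,2].round(3),"delta/6cm",(R.T@(np.array(target)-s["position"])/.06).round(3))
def pic(n,name):
    c=eyes.calibration(n); im=eyes.camera(n); cv2.imwrite("pics/"+name,cv2.cvtColor(im,cv2.COLOR_RGB2BGR)); return im,c
E
python3 - <<'E'
from h import *
d([.577,.267,.142])
im,c=pic("wrist","w1.png")
print(proj("wrist",[[.577,.267,.12],[.5587,.0288,.1]],c)); np.save("w1.npy",c,allow_pickle=True)
E
```

```text
2.6 [0.5429 0.2025 0.2051] tool z [-0.001 -0.    -1.   ] delta/6cm [ 0.859 -0.862  1.051]
[[219.12994461 151.5284022 ]
 [456.17513734 239.45231978]]
```

View pics/w1.png

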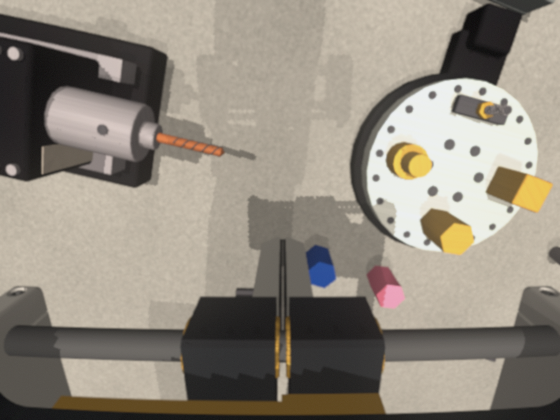

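The wrist view shows the drill tip at about (222,153), predicted (219,151.5), and the hex top at (456,238), predicted (456,239). Refining the tip with all three views.

```bash
python3 - <<'E'
from h import *
im=cv2.imread("pics/w1.png")
a=cv2.resize(im[135:170,195:240],None,fx=8,fy=8,interpolation=cv2.INTER_CUBIC)
s=cv2.imread("pics/scene0.png")
b=cv2.resize(s[120:155,370:415],None,fx=8,fy=8,interpolation=cv2.INTER_CUBIC)
t=cv2.imread("pics/top0.png"); e=cv2.resize(t[162:197,105:150],None,fx=8,fy=8,interpolation=cv2.INTER_CUBIC)
h=cv2.resize(im[210:265,415:485],(360,280),interpolation=cv2.INTER_CUBIC)
cv2.imwrite("pics/c4.png",np.vstack([np.hstack([a,b]),np.hstack([e,h])]))
c=np.load("w1.npy",allow_pickle=True).item()
f=lambda uv,z:least_squares(lambda p:(proj("w",[p[0],p[1],z],c)-uv).ravel(),[.5,.1]).x.round(4)
print(f((222.5,153),.12),f((456,238.5),.1))
E
```

```text
[0.5766 0.264 ] [0.5596 0.0294]
```

View pics/c4.png

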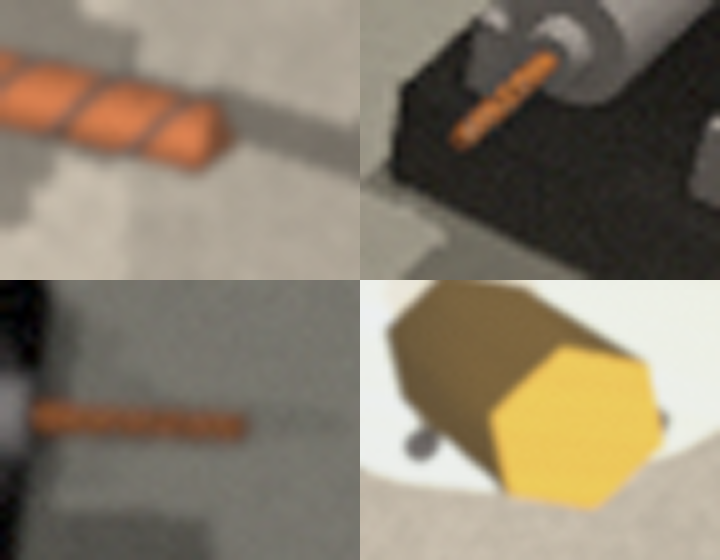

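Call:
step_arm --linear '[[0.25,-0.25,0],[0.4,-0.4,0],[0.2,-0.18,0.1],[0,0,0.3],[0,0,0.35],[0,0,0.2],[0,0,0.1],[0,0,0],[0,0,0]]' --dr '[[0,0,0],[0,0,0],[0,0,0],[0,0,0],[0,0,0],[0,0,0],[0,0,0],[0,0,0],[0,0,0]]' --jaw '[1,1,1,1,1,1,1,1,1]'

```text
time_s: 3.78
position: [0.5785, 0.2631, 0.1434]
orientation: [-3.107, -0.461, -0.003]
ft_force: [-0.1, 0.1, 1.0]
finger_gap: 0.0003
```

```bash
python3 - <<'E'
from h import *
d([.577,.265,.142])
s,_=pic("scene","s2.png"); w,c=pic("wrist","w2.png")
print(proj("wrist",[[.577,.265,.12]],c),proj("scene",status.state()["position"]))
a=cv2.imread("pics/s2.png")[70:175,340:480]
cv2.imwrite("pics/c5.png",np.vstack([cv2.resize(a,None,fx=4,fy=4)[:,:560][:300],cv2.imread("pics/w2.png")[100:400]]))
E
```

```text
3.775 [0.5785 0.2631 0.1434] tool z [ 0.002  0.    -1.   ] delta/6cm [-0.015 -0.037  0.023]
[[278.33771683 239.60518828]] [[383.92004929 131.35819105]]
```

View pics/c5.png

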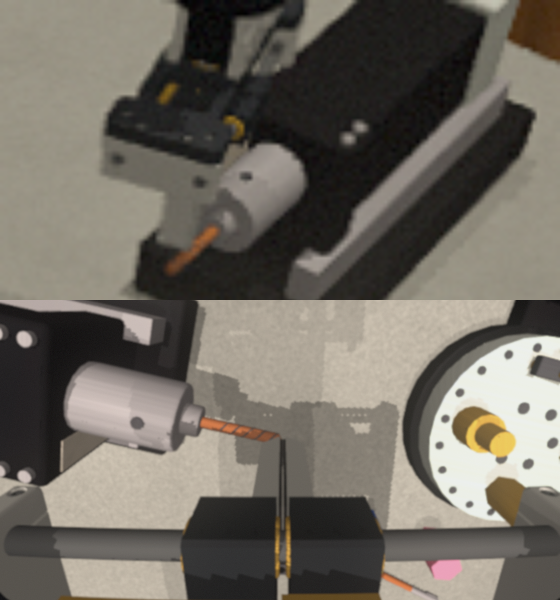

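The fingertips stand just above the tip: the wrist view shows the tip at (280,237), beneath the fingers, and the scene view shows a gap. Now the hold.

Call:
step_arm --linear '[[-0.02,-0.03,0.02],[0,0,0],[0,0,0],[0,0,0],[0,0,0],[0,0,0],[0,0,0],[0,0,0],[0,0,0],[0,0,0],[0,0,0],[0,0,0],[0,0,0],[0,0,0],[0,0,0],[0,0,0],[0,0,0],[0,0,0],[0,0,0],[0,0,0]]' --dr '[[0,0,0],[0,0,0],[0,0,0],[0,0,0],[0,0,0],[0,0,0],[0,0,0],[0,0,0],[0,0,0],[0,0,0],[0,0,0],[0,0,0],[0,0,0],[0,0,0],[0,0,0],[0,0,0],[0,0,0],[0,0,0],[0,0,0],[0,0,0]]' --jaw '[1,1,1,1,1,1,1,1,1,1,1,1,1,1,1,1,1,1,1,1]'

```text
time_s: 6.38
position: [0.5762, 0.2645, 0.1413]
orientation: [-3.107, -0.461, 0.0]
ft_force: [0.6, 0.1, -0.2]
finger_gap: 0.0001
```

```bash
python3 - <<'E'
from h import *
d([.577,.265,.142]); d([.559,.029,.12]);print(status.state()["ft_force"])
E
```

```text
6.375 [0.5762 0.2645 0.1413] tool z [-0.  0. -1.] delta/6cm [ 0.015 -0.005 -0.012]
6.375 [0.5762 0.2645 0.1413] tool z [-0.  0. -1.] delta/6cm [-1.415  3.672  0.354]
[ 0.58402553  0.07954161 -0.15578807]
```

Call:
step_arm --linear '[[0,0,-0.4],[0,0,-0.4],[-0.1,0.25,-0.2],[-0.3,0.77,0],[-0.3,0.77,0],[-0.3,0.77,0],[-0.25,0.66,0],[-0.17,0.45,0],[0,0,0.1],[0,0,0.3],[0,0,0.3],[0,0,0.2],[0,0,0.1],[0,0,0],[0,0,0]]' --dr '[[0,0,0],[0,0,0],[0,0,0],[0,0,0],[0,0,0],[0,0,0],[0,0,0],[0,0,0],[0,0,0],[0,0,0],[0,0,0],[0,0,0],[0,0,0],[0,0,0],[0,0,0]]' --jaw '[1,1,1,1,1,1,1,1,1,1,1,1,1,1,1]'

```text
time_s: 8.25
position: [0.5593, 0.029, 0.1419]
orientation: [3.107, 0.462, 0.002]
ft_force: [1.0, -0.6, 0.1]
finger_gap: 0.0007
```

```bash
python3 - <<'E'
from h import *
d([.559,.029,.12])
w,c=pic("wrist","w3.png"); pic("scene","s3.png")
print(proj("wrist",[[.559,.029,.1]],c))
a=cv2.imread("pics/s3.png")[140:215,260:400]
cv2.imwrite("pics/c6.png",np.vstack([cv2.resize(a,None,fx=4,fy=4),cv2.imread("pics/w3.png")[100:400]]))
E
```

```text
8.25 [0.5593 0.029  0.1419] tool z [ 0.001 -0.    -1.   ] delta/6cm [-0.005 -0.002  0.365]
[[281.50724921 229.09630893]]
```

View pics/c6.png

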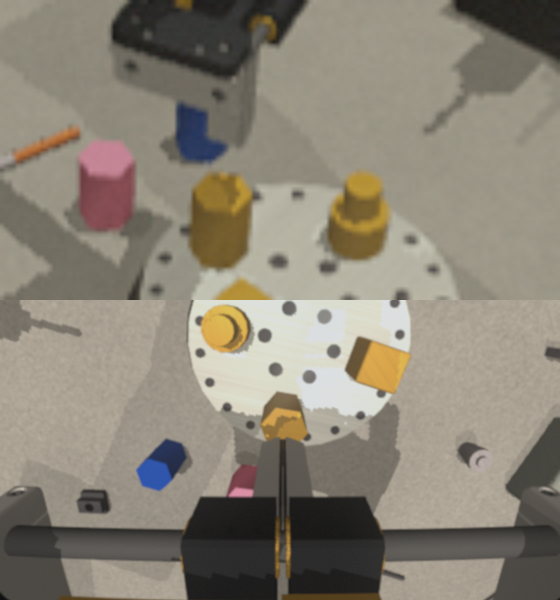

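Fingers are centred over the hexagon (wrist view (284,226), predicted (281,229)) but 42 mm above it, because I miscounted the descent. I'll go down 21 mm and hold.

Call:
step_arm --linear '[[0,0,0.1],[0,0,0.15],[0,0,0.1],[0,0,0],[0,0,0]]' --dr '[[0,0,0],[0,0,0],[0,0,0],[0,0,0],[0,0,0]]' --jaw '[1,1,1,1,1]'

```text
time_s: 8.98
position: [0.5588, 0.0289, 0.1202]
orientation: [3.108, 0.461, 0.0]
ft_force: [0.1, -0.4, -0.5]
finger_gap: 0.0006
```

Call:
step_arm --linear '[[0,0,0],[0,0,0],[0,0,0],[0,0,0],[0,0,0],[0,0,0],[0,0,0],[0,0,0],[0,0,0],[0,0,0],[0,0,0],[0,0,0],[0,0,0],[0,0,0],[0,0,0],[0,0,0],[0,0,0],[0,0,0],[0,0,0],[0,0,0]]' --dr '[[0,0,0],[0,0,0],[0,0,0],[0,0,0],[0,0,0],[0,0,0],[0,0,0],[0,0,0],[0,0,0],[0,0,0],[0,0,0],[0,0,0],[0,0,0],[0,0,0],[0,0,0],[0,0,0],[0,0,0],[0,0,0],[0,0,0],[0,0,0]]' --jaw '[1,1,1,1,1,1,1,1,1,1,1,1,1,1,1,1,1,1,1,1]'

```text
time_s: 11.48
position: [0.5587, 0.0289, 0.1202]
orientation: [3.108, 0.461, -0.0]
ft_force: [0.2, -0.2, 0.6]
finger_gap: 0.0009
```

```bash
python3 - <<'E'
from h import *
d([.559,.029,.12]); d([.5596,-.376,.09])
E
```

```text
11.475 [0.5587 0.0289 0.1202] tool z [-0. -0. -1.] delta/6cm [0.005 0.001 0.004]
11.475 [0.5587 0.0289 0.1202] tool z [-0. -0. -1.] delta/6cm [-1.946  6.462  0.504]
```

Call:
step_arm --linear '[[0,0,-0.4],[0,0,-0.5],[-0.1,0.34,-0.3],[-0.24,0.8,0],[-0.24,0.8,0],[-0.24,0.8,0],[-0.24,0.8,0],[-0.24,0.8,0],[-0.24,0.8,0],[-0.22,0.7,0],[-0.12,0.4,0],[-0.07,0.22,0.2],[0,0,0.4],[0,0,0.4],[0,0,0.2],[0,0,0],[0,0,0]]' --dr '[[0,0,0],[0,0,0],[0,0,0],[0,0,0],[0,0,0],[0,0,0],[0,0,0],[0,0,0],[0,0,0],[0,0,0],[0,0,0],[0,0,0],[0,0,0],[0,0,0],[0,0,0],[0,0,0],[0,0,0]]' --jaw '[1,1,1,1,1,1,1,1,1,1,1,1,1,1,1,1,1]'

```text
time_s: 13.6
position: [0.5601, -0.3761, 0.1213]
orientation: [3.106, 0.462, 0.002]
ft_force: [-0.2, -0.1, 0.3]
finger_gap: 0.0003
```

```bash
python3 - <<'E'
from h import *
d([.5596,-.376,.0694])
w,c=pic("wrist","w4.png"); pic("scene","s4.png")
print(proj("wrist",[[.5596,-.376,.0694]],c))
a=cv2.imread("pics/s4.png")[255:330,130:270]
cv2.imwrite("pics/c7.png",np.vstack([cv2.resize(a,None,fx=4,fy=4),cv2.imread("pics/w4.png")[100:400]]))
E
```

```text
13.6 [ 0.5601 -0.3761  0.1213] tool z [ 0.001 -0.001 -1.   ] delta/6cm [-0.008 -0.005  0.865]
[[281.2193316  224.59404655]]
```

View pics/c7.png

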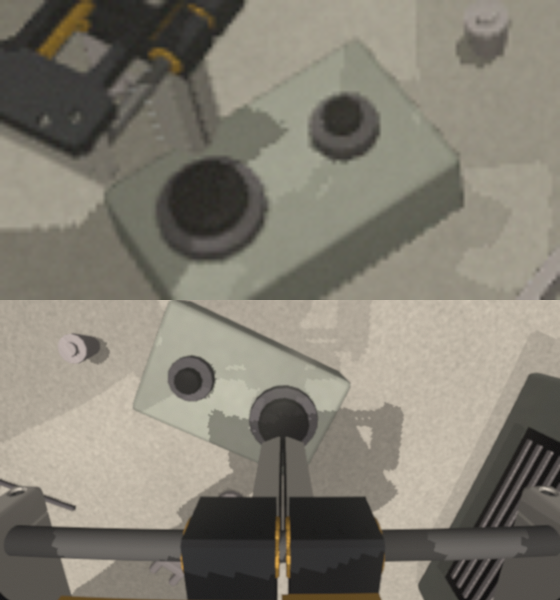

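The larger button is right under the fingers (wrist view about (283,220)), with the smaller well clear at (190,278). Descending, slowly at the end.

Call:
step_arm --linear '[[0,0,0.2],[0,0,0.25],[0,0,0.2],[0,0,0.1],[0,0,0.05],[0,0,0.05],[0,0,0]]' --dr '[[0,0,0],[0,0,0],[0,0,0],[0,0,0],[0,0,0],[0,0,0],[0,0,0]]' --jaw '[1,1,1,1,1,1,1]'

```text
time_s: 14.58
position: [0.5594, -0.3759, 0.0698]
orientation: [3.107, 0.461, 0.0]
ft_force: [-1.5, 1.0, 3.9]
finger_gap: 0.0006
```

Call:
step_arm --linear '[[0,0,0.03],[0,0,0.03],[0,0,0.03],[0,0,0]]' --dr '[[0,0,0],[0,0,0],[0,0,0],[0,0,0]]' --jaw '[1,1,1,1]'

```text
time_s: 15.08
position: [0.5597, -0.3761, 0.0662]
orientation: [3.107, 0.462, 0.001]
ft_force: [-3.8, 3.5, 11.7]
finger_gap: 0.0008
```

Call:
step_arm --linear '[[0,0,0.02],[0,0,0.02],[0,0,0],[0,0,0]]' --dr '[[0,0,0],[0,0,0],[0,0,0],[0,0,0]]' --jaw '[1,1,1,1]'

```text
time_s: 15.58
position: [0.5597, -0.3762, 0.066]
orientation: [3.106, 0.462, 0.001]
ft_force: [-7.5, 5.9, 18.5]
finger_gap: 0.0008
```

Stiff stop: 2.4 mm more command moved it only 0.2 mm and force rose to 18 N, so the button is fully down. Drawing back up.

Call:
step_arm --linear '[[0,0,-0.1],[0,0,-0.1],[0,0,-0.1],[0,0,-0.2],[0,0,-0.4],[0,0,-0.5],[0,0,-0.5],[0,0,-0.4],[0,0,-0.2],[-0.5,0,0],[-0.7,0,0],[-0.5,0,0],[0,0,0],[0,0,0]]' --dr '[[0,0,0],[0,0,0],[0,0,0],[0,0,0],[0,0,0],[0,0,0],[0,0,0],[0,0,0],[0,0,0],[0,0,0],[0,0,0],[0,0,0],[0,0,0],[0,0,0]]' --jaw '[1,1,1,1,1,1,1,1,1,1,1,1,1,1]'

```text
time_s: 17.32
position: [0.4623, -0.4053, 0.2112]
orientation: [-3.107, -0.461, -0.001]
ft_force: [0.6, 0.8, -1.2]
finger_gap: 0.0003
```

```bash
python3 - <<'E'
from h import *
print(status.state()["position"],status.state()["ft_force"])
pic("scene","s5.png"); pic("top","t5.png")
a=cv2.imread("pics/scene0.png");b=cv2.imread("pics/s5.png")
k=lambda im:np.vstack([cv2.resize(im[265:345,150:250],(400,320)),cv2.resize(im[90:250,260:480],(400,280))])
cv2.imwrite("pics/c8.png",np.hstack([k(a),k(b)]))
E
```

```text
[ 0.46227694 -0.40529322  0.21120933] [ 0.6032188   0.81122852 -1.15919523]
```

View pics/c8.png

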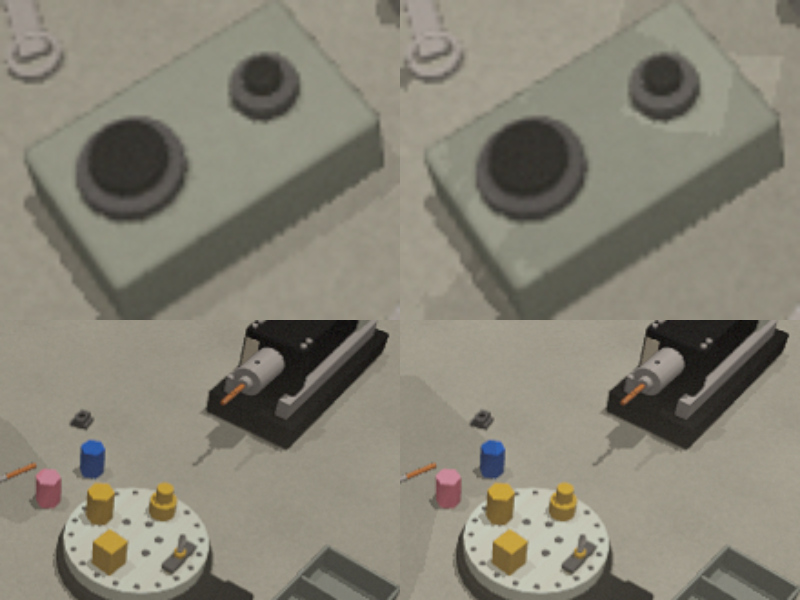

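View pics/t5.png

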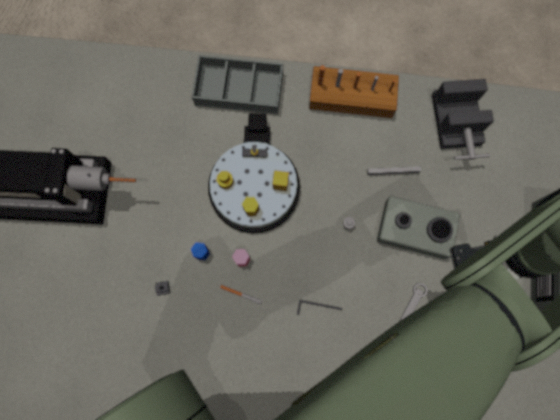

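Both views match the start: the button is back up at (182,304), and the blanks, tools and mill are where they were. Handing in.

```bash
python3 -c "
from cell import hand_in,status
print(hand_in(),status.state()['time_s'])"
```

```text
the job is handed in; nothing more can be done
the job is handed in; nothing more can be done
```

The job is done in the order asked and handed in at about 17.5 s.

- **Drill tip:** the shut fingertips were held for about 2.5 s, about 21 mm above the tip. My views disagreed by about 3 mm on the tip's position along the drill, so I used the middle value.
- **Six-sided blank:** they were held for 2.5 s, 20 mm above the middle of the brass hexagon. I first stopped 42 mm above it because I miscounted the descent, then came down to the right height before the hold.
- **Larger button:** I pressed it to its stop. Commanding 2.4 mm more moved the tip only 0.2 mm, and the upward force rose to 18 N. I then released it and drew back to a height of 0.21 m, clear of everything.

In the last scene and top pictures the larger button is up again. The mill, plate, blanks and most of the loose tools look unmoved; the arm hid part of the wrench in the top view, and only one end of it was in the scene crop. The small button was not approached. I judged the full press from force and position only, since I took no picture while the button was down.

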